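# Set out the stabiliser of a counter display stand

## Task

Pull the folded stabiliser leg out from under the lower shelf of the display stand and swing it fully out, with its foot clear of the counter. Then screw the foot down, clockwise from above, until it just touches: it must press lightly on the counter without lifting the stand. Do not drag the stand along, do not upset the goods on its lower shelf, and leave the stapler and the roll of tape alone.

Things in the scene. Friction and masses are not known exactly. Their poses are not given: they have to be found in the camera images.
- display_stand: Grey steel stand, 280 deep, 360 wide, 413 high, 7 kg, loose on four rubber feet. Origin: on the counter below the pivot of its leg; +x to its back, y to its left, z up. Lower plywood shelf: x -30 to +250, y -120 to +240, 105 to 117 above the counter, overhanging the base plate (front edge x +30). Upper shelf: from x +131, 274 up. Back sheet at x +250.
- stabiliser_leg (a joint): Swing angle of the stabiliser leg, a grey steel bar 18 wide, 26 to 40 above the counter, about the upright pivot at the stand's origin. 0: folded, pointing to the stand's +y under the shelf; grows counterclockwise from above; stop at 1.571: fully out, pointing to the stand's -x. Friction 0.2 N m, stays where left.
- pull_peg (a point): Upright round steel pull peg on an ear of the leg, 14 diameter, from 33 to 78 above the counter, black cap 17 wide on top 6 high. The point is on its axis, 60 above the counter, 77 from the pivot: at stand x -17, y +75 when the leg is folded, 13 mm behind the front edge of the shelf above it. Pull the leg out by it.
- screw_foot: Screw foot in the leg's end, 165 from the pivot: rubber sole 30 across, spindle, black two-wing knob 46 long, 11 thick, 55 to 77 above the sole. Leg's boss under the knob: top 44 above the counter. Origin: centre of the sole's underside (z = gap, about 3 to 5.5 at first); x along the wings, z up. Clockwise lowers it 8 mm a turn; friction 0.03 N m, 0.1 or more once the sole bears on the counter.
- candle_glass: Candle in a glass, 76 across, 90 high, on the lower shelf. Origin: centre of its underside.
- balm_jar: Small jar with a wide red lid, 58 across, 50 high, on the lower shelf. Origin: centre of its underside.
- oil_bottle: Small brown bottle with a black dropper cap, 33 across, 102 high, on the lower shelf. Origin: centre of its underside.
- desk_stapler: Stapler, 39 x 153 x 55 high, on the counter at the right. Origin: centre of its underside, y along it.
- roll_of_tape: Lying roll of tape, 96 across, 48 high, on the counter at the left. Origin: centre of its underside.

How it is judged:
By the outcome, as a careful person would: the job done as asked, in the order asked, and still so for the second after the job is handed in, with the robot touching nothing.
It also fails if it takes over 67 s, if anything falls off the work surface, if the arm or the gripper's body presses on something with over 40 N, if the wrist force passes 120 N, or if a joint passes its speed limit or range.

## Robot

A 6-joint arm with a two-finger parallel gripper is mounted at the origin on a cart in front of the work surface, level with it; the furniture and walls round the work are solid. World frame = base frame: x ahead of the robot, y to its left, z up, the work surface at z = 0. Lengths are in m, angles in rad, forces in N, time in s.
With the tool pointing down it reaches from about 0.25 to 0.775 m from the base axis. Payload 4 kg.
Tool frame: the origin (TCP) lies at the very end of the fingers, on their centre line; the grasp point (between the pads) lies hold_point_z behind it (hold_point_z is the distance from the TCP to the grasp point, in m); z points along the fingers, y is the direction in which the jaws open and shut (so a half turn about z gives the same grasp; the last joint's range is limited). The gripper opens to 94 mm and grips with 3 to 60 N. Pads are 16 mm wide; open, the fingers measure 119 mm over their backs; the gripper's body (75 mm by 177 mm) begins 78 mm behind the grasp point.
Start: joints at [1.019, 0.087, 1.371, -0, 1.684, -0.103], TCP at [0.239, 0.496, 0.206] pointing down, gripper open.
Joint ranges: [-3.1, 3.1], [-0.76, 2.03], [0.27, 2.55], [-1.08, 4.22], [0.17, 2.65], [-2.57, 2.57]. Speed limits (rad/s): [2.79, 2.79, 3.14, 3.14, 3.14, 3.14].

## Interface

Orientations are given as [roll, pitch, yaw] about the fixed x, y, z axes, in that order (R = Rz(yaw) Ry(pitch) Rx(roll)).
In Python, from bench import * gives the robot as it stands.
- The arm moves only by the tool step_arm, never from a script. Its argument "increments" is text: rows parted by semicolons, each of 6 numbers parted by spaces: the shift along the tool's x, y, z in cm, then the turn, a rotation vector about the tool's x, y, z in rad. A call has 1 to 5 rows; each row shifts and turns the commanded pose from where the row before left it, along the tool's axes as they then stand; what a row does not reach is not made up. A row lasts 1/10 s, in which the tool goes at most 50 mm and 8.59 degrees, less where a joint would pass 70% of its speed; a pose out of reach is approached as far as the arm can. A call is refused whole if a number of a shift passes 5 or a number of a turn 0.15, either way. A call with a gripper value outside its range is refused whole. "claw" is the gripper's target within -1 to 1 (shut at 1, half-way at 0, fully open at -1), set as the call begins (left out, the last holds). The fingers move at their own pace and stop on an object; the grip force is fixed at half the most. Time passes only in rows, so rows that do not move let the fingers close. It gives the time, the measured TCP pose, the force and the opening at its end, in the units of the state.
- get_obs(): the state, without advancing time (a new reading comes with each control period).
- snapshot(name): name is "side" or "top" or "wrist"; returns the picture (420x560x3 uint8, red, green, blue); there is no depth.
- calibration(name): a dict with "camera_matrix" (3x3 intrinsics, pixels), "eye" and "orientation" of the camera in the world; the wrist camera has in their place "tool_from_camera" (4x4, takes a point from camera to tool coordinates, whose origin is the TCP and whose axes are the flange's). Camera axes: x right, y up, looking along -z (the intrinsics and any distortion apply to the point x, -y, -z); pixel columns grow to the right and rows downward; lengths in m; the calibration is good to about 2 mm. A picture is of the moment at which its call begins: read the wrist's pose just before it. calibration takes no time and is no camera call.
- close_job(): hands the job in, once; it reports no verdict.
The state is a dict: "time": time; "joint_positions": joint angles; "qvel": joint speeds; "joint_torque": joint torques, N m; "tool_pos": TCP position; "ee_rot": TCP orientation; "wrist_force": force on the tool from outside, world axes, zero at the start; "wrist_torque": the same for the moment, N m; "width": finger opening in m.
Only numpy, scipy, OpenCV 4.12 (cv2) and the standard library are available. Lean on these libraries where they do the work, as an engineer would, in place of code of your own. Each camera call takes 0.05 s, during which the arm holds its last target. There are 200 camera calls.

## Working session

There is one attempt and no reset: what is moved stays moved. The work goes in short steps, Python scripts to look and compute and a tool call to move; the robot and the scene stay as the last step left them, time stands still between calls to the robot, and variables do not carry over. Pictures are saved under pics/ and viewed, about 8 in all and at most 12, crops included, and the job is handed in when it is done.

Besides the shell and the picture viewer there is one more tool, called by a JSON object that holds its "op" and its "data", one argument or row to a line. step_arm: Moves the arm, as the interface text tells. Its arguments: {"type":"object","properties":{"increments":{"type":"string"},"claw":{"type":"number"}},"required":["increments"]}

```bash
mkdir -p pics; ls; python3 - <<'E'
from bench import *
import cv2,numpy as np
o=get_obs();print(o)
for n in("side","top","wrist"):
    c=calibration(n);print(n,c)
    cv2.imwrite(f"pics/{n}0.png",snapshot(n)[:,:,::-1])
E
```

```text
pics
{'time': 0.0, 'joint_positions': array([ 1.01893070e+00,  8.79470427e-02,  1.37221316e+00, -1.72057603e-05,
        1.68360986e+00, -1.03104170e-01]), 'qvel': array([-0.00122011, -0.00163651, -0.00116226, -0.00131942, -0.00125736,
       -0.0011928 ]), 'joint_torque': array([-4.06255663e-05, -3.40173733e+01, -3.02430582e+01,  7.17505161e-02,
        3.27609479e-02, -1.97909148e-04]), 'tool_pos': array([0.23834389, 0.4950729 , 0.20432939]), 'ee_rot': array([-3.13942505e+00, -2.07092431e-04,  2.69282906e+00]), 'wrist_force': array([ 0.26606208, -0.32840576, -0.64205535]), 'wrist_torque': array([-0.00837756,  0.03347618, -0.00128681]), 'width': 0.0941884241859063}
side {'camera_matrix': array([[475.96670025,   0.        , 282.5267112 ],
       [  0.        , 475.96670025, 207.99839317],
       [  0.        ,   0.        ,   1.        ]]), 'eye': array([0.86809709, 0.98426256, 0.68499239]), 'orientation': array([ 1.01703913, -0.00445907,  2.84829113])}
top {'camera_matrix': array([[403.29320422,   0.        , 284.40576028],
       [  0.        , 403.29320422, 210.12493967],
       [  0.        ,   0.        ,   1.        ]]), 'eye': array([0.44668731, 0.04642102, 1.00980206]), 'orientation': array([ 0.17863528,  0.02727816, -1.55596613])}
wrist {'camera_matrix': array([[358.5725875 ,   0.        , 276.29875247],
       [  0.        , 358.5725875 , 210.43190042],
       [  0.        ,   0.        ,   1.        ]]), 'tool_from_camera': array([[-2.52811113e-04,  9.70000621e-01,  2.43102306e-01,
         6.85570483e-02],
       [ 9.99999944e-01,  1.92127424e-04,  2.73330929e-04,
        -1.21533239e-03],
       [ 2.18424551e-04,  2.43102362e-01, -9.70000615e-01,
        -1.79355770e-01],
       [ 0.00000000e+00,  0.00000000e+00,  0.00000000e+00,
         1.00000000e+00]])}
```

View pics/top0.png

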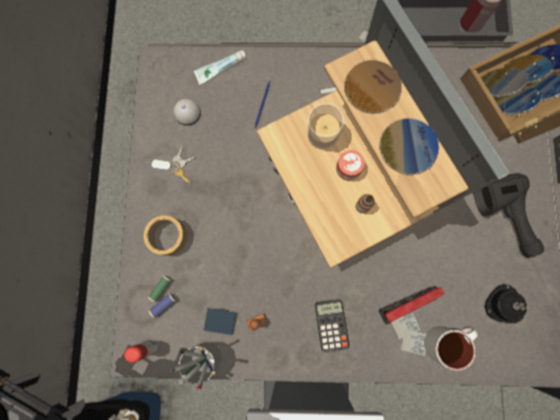

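View pics/side0.png

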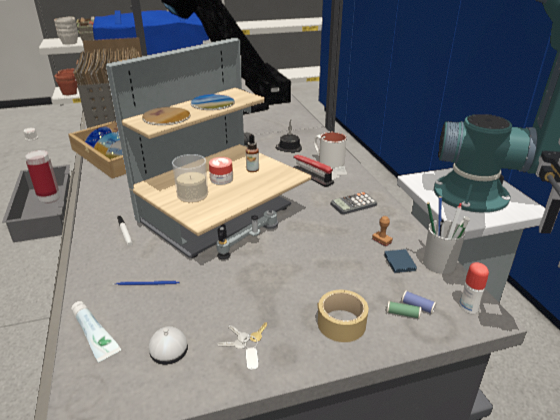

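The top view shows the shelf's front edge running from about (258,130) to (330,265). The side view shows the leg's knob at about (222,240) and its pivot near (270,215). Next I convert these to world positions and print the key points.

```bash
cat >h.py <<'E'
from bench import *
import cv2,numpy as np
from scipy.spatial.transform import Rotation as Ro
def cam(n,o=None):
    c=calibration(n);K=c["camera_matrix"]
    if n=="wrist":
        o=o or get_obs();T=np.eye(4);T[:3,:3]=Ro.from_euler('xyz',o["ee_rot"]).as_matrix();T[:3,3]=o["tool_pos"]
        T=T@c["tool_from_camera"];return K,T[:3,:3],T[:3,3]
    return K,Ro.from_euler('xyz',c["orientation"]).as_matrix(),c["eye"]
def onplane(C,uv,z):
    K,R,e=C;d=R@(np.linalg.inv(K)@[uv[0],uv[1],1]*[1,-1,-1]);return e+d*(z-e[2])/d[2]
def proj(C,p):
    K,R,e=C;q=R.T@(np.asarray(p)-e)*[1,-1,-1];q=K@q;return q[:2]/q[2]
E
python3 - <<'E'
from h import *
np.set_printoptions(precision=4,suppress=True)
T=cam("top");S=cam("side")
for p in[(0,0,0),(.5,0,0),(.24,.5,.2)]:print(p,proj(T,p),proj(S,p))
im=cv2.imread("pics/top0.png");g=cv2.cvtColor(im,cv2.COLOR_BGR2HSV)
m=cv2.inRange(g,(10,60,110),(28,255,255));m=cv2.morphologyEx(m,cv2.MORPH_OPEN,np.ones((5,5)))
n,l,st,_=cv2.connectedComponentsWithStats(m);print(st)
for uv in[(258,130),(331,265),(437,211)]:print("shelf",uv,onplane(T,uv,.117))
for k,uv in dict(knob=(222,232),peg=(255,218),piv=(270,215)).items():print(k,onplane(S,uv,.07))
cv2.imwrite("pics/a.png",np.hstack([cv2.resize(im[110:290,240:400],None,fx=2.5,fy=2.5,interpolation=2),cv2.resize(cv2.imread("pics/side0.png")[180:270,190:320],None,fx=3,fy=5)[:450]]))
E
```

```text
(0, 0, 0) [314.1483 483.7747] [470.4382 193.1971]
(0.5, 0, 0) [314.5008 261.4109] [307.1391 219.9337]
(0.24, 0.5, 0.2) [ 57.9034 388.8953] [554.0138 252.3314]
[[     0      0    560    420 210541]
 [   257     41    211    226  22879]
 [   471     65      5      7     35]
 [   475     73      6      7     40]
 [   489     96      5      5     25]
 [   500     97     60     36    972]
 [   175    168      9      9     76]
 [   156    215     27     28    236]
 [   143    228      7     18     99]
 [   150    247     23      8    133]
 [   247    314     17     17    164]]
shelf (258, 130) [0.7973 0.1378 0.117 ]
shelf (331, 265) [ 0.4865 -0.0307  0.117 ]
shelf (437, 211) [ 0.609  -0.2667  0.117 ]
knob [0.7396 0.0932 0.07  ]
peg [0.6537 0.0576 0.07  ]
piv [0.616 0.055 0.07 ]
```

View pics/a.png

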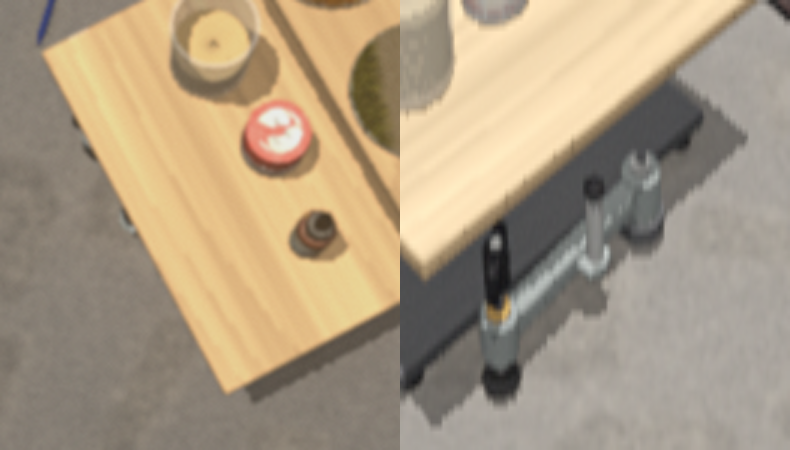

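The crop shows the knob, the peg with its black cap, and the pivot boss. The gripper has to come in tilted from the stand's front, so I write a helper that turns target poses into rows.

```bash
cat >>h.py <<'E'
def stand(o,a): # origin xy, angle of stand x axis
    T=np.eye(4);T[:3,:3]=Ro.from_euler('z',a).as_matrix();T[:2,3]=o;return T
def toolR(az,al,flip=1): # z tilted al from down towards azimuth az; x on the lower side (flip=1)
    h=np.array([np.cos(az),np.sin(az),0]);u=np.array([0,0,1.])
    z=np.sin(al)*h-np.cos(al)*u;x=-flip*(np.cos(al)*h+np.sin(al)*u)
    return np.c_[x,np.cross(z,x),z]
def rows(p,R,n,o=None):
    o=o or get_obs();R0=Ro.from_euler('xyz',o["ee_rot"]);w=(R0.inv()*Ro.from_matrix(R)).as_rotvec()/n
    d=(np.asarray(p)-o["tool_pos"])/n;Rk=R0;out=[]
    for i in range(n):
        out.append(np.r_[Rk.inv().apply(d)*100,w]);Rk=Rk*Ro.from_rotvec(w)
    print("max",np.abs(d).max()*100,np.linalg.norm(w))
    for i in range(0,n,5):print("; ".join(" ".join(f"{v:.2f}" if j<3 else f"{v:.3f}" for j,v in enumerate(r)) for r in out[i:i+5]))
E
python3 - <<'E'
from h import *
import bench
print([k for k in dir(bench) if k[0]!='_'], getattr(bench,'hold_point_z',None))
np.set_printoptions(precision=4,suppress=True)
T=cam("top");S=cam("side")
print("tape",onplane(T,(164,236),.04))
# side check of shelf front-left corner (bottom and top), peg cap, knob
for uv,z in[((198,234),.105),((254.7,217.5),.084),((254.7,229.5),.04),((222.5,226),.08),((223,257),.005)]:print(uv,onplane(S,uv,z))
rows((.612,.142,.15),toolR(-1.073,.95),13)
E
```

```text
['IKError', 'calibration', 'close_job', 'get_obs', 'hold_point_z', 'snapshot'] 0.0188
tape [0.5545 0.368  0.04  ]
(198, 234) [0.7972 0.1369 0.105 ]
(254.7, 217.5) [0.6587 0.0765 0.084 ]
(254.7, 229.5) [0.6562 0.0615 0.04  ]
(222.5, 226) [0.7362 0.0843 0.08  ]
(223, 257) [0.7428 0.1008 0.005 ]
max 2.8735774025202225 0.08639658716548376
-3.77 -1.20 0.42 0.023 -0.071 0.044; -3.78 -1.02 0.71 0.023 -0.071 0.044; -3.76 -0.83 1.00 0.023 -0.071 0.044; -3.71 -0.64 1.28 0.023 -0.071 0.044; -3.63 -0.45 1.55 0.023 -0.071 0.044
-3.53 -0.25 1.81 0.023 -0.071 0.044; -3.40 -0.05 2.06 0.023 -0.071 0.044; -3.24 0.15 2.29 0.023 -0.071 0.044; -3.06 0.34 2.51 0.023 -0.071 0.044; -2.86 0.53 2.71 0.023 -0.071 0.044
-2.63 0.72 2.89 0.023 -0.071 0.044; -2.39 0.89 3.05 0.023 -0.071 0.044; -2.13 1.07 3.19 0.023 -0.071 0.044
```

{"op": "step_arm", "data": {
  "increments": "-3.77 -1.20 0.42 0.023 -0.071 0.044; -3.78 -1.02 0.71 0.023 -0.071 0.044; -3.76 -0.83 1.00 0.023 -0.071 0.044; -3.71 -0.64 1.28 0.023 -0.071 0.044; -3.63 -0.45 1.55 0.023 -0.071 0.044",
  "claw": -0.3
}}

```text
time: 0.65
tool_pos: [0.3834, 0.3587, 0.1845]
ee_rot: [-3.063, 0.367, 2.483]
wrist_force: [-0.4, 0.8, -0.3]
width: 0.0616
```

{"op": "step_arm", "data": {
  "increments": "-3.53 -0.25 1.81 0.023 -0.071 0.044; -3.40 -0.05 2.06 0.023 -0.071 0.044; -3.24 0.15 2.29 0.023 -0.071 0.044; -3.06 0.34 2.51 0.023 -0.071 0.044; -2.86 0.53 2.71 0.023 -0.071 0.044"
}}

```text
time: 1.15
tool_pos: [0.5272, 0.2234, 0.164]
ee_rot: [-3.067, 0.739, 2.259]
wrist_force: [-0.9, 0.6, -0.4]
width: 0.0612
```

{"op": "step_arm", "data": {
  "increments": "-2.63 0.72 2.89 0.023 -0.071 0.044; -2.39 0.89 3.05 0.023 -0.071 0.044; -2.13 1.07 3.19 0.023 -0.071 0.044; 0 0 0 0 0 0; 0 0 0 0 0 0"
}}

```text
time: 1.65
tool_pos: [0.6124, 0.1425, 0.1507]
ee_rot: [-3.133, 0.955, 2.077]
wrist_force: [0.7, 0.7, -0.1]
width: 0.0613
```

```bash
python3 - <<'E'
from h import *
np.set_printoptions(precision=4,suppress=True)
o=get_obs();print(o["time"],o["joint_positions"],o["tool_pos"],o["ee_rot"],o["width"],o["wrist_force"])
print(toolR(-1.073,.95)-Ro.from_euler('xyz',o["ee_rot"]).as_matrix())
np.save("o1.npy",np.r_[o["tool_pos"],o["ee_rot"]])
cv2.imwrite("pics/w1.png",snapshot("wrist")[:,:,::-1])
C=cam("wrist",o)
for p in [(.661,.05,.06),(.656,.066,.06),(.748,.078,.07)]:print(p,proj(C,p))
E
```

```text
1.65 [ 0.5997  0.3548  1.4641 -0.9497  1.5112  0.2558] [0.6124 0.1425 0.1507] [-3.1326  0.9548  2.0773] 0.061333113839616614 [ 0.6588  0.6828 -0.0877]
[[ 0.0025  0.0007  0.0003]
 [ 0.0059 -0.0012  0.0034]
 [ 0.0028  0.0052 -0.0039]]
(0.661, 0.05, 0.06) [275.1515 184.441 ]
(0.656, 0.066, 0.06) [278.9449 176.1273]
(0.748, 0.078, 0.07) [372.3005 202.6143]
```

View pics/w1.png

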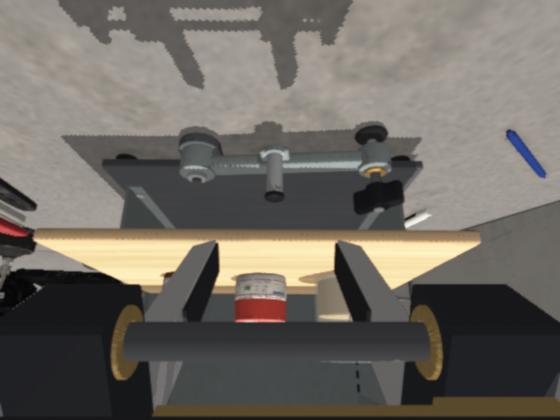

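Wrist view, upside down: the peg's ear is at (274,153), its cap end at (275,198), the knob at (378,197) and the pivot boss at (197,178). The shelf's lower front edge runs from (35,230) to (480,235).

```bash
python3 - <<'E'
from h import *
np.set_printoptions(precision=4,suppress=True)
v=np.load("o1.npy");o=dict(tool_pos=v[:3],ee_rot=v[3:]);C=cam("wrist",o)
for n,uv,z in[("ear",(274,153),.037),("capend",(275,199),.078),("capend",(275,199),.084),("shL",(480,232),.105),("shR",(35,230),.105),("sole",(371.5,131),.006),("knob",(378.5,196),.072),("boss",(376,172),.044),("pivtop",(197,179),.045),("rearfoot",(125,157),0.01)]:print(n,onplane(C,uv,z))
# two-view triangulation of cap end with side view
def ray(C,uv):
    K,R,e=C;d=R@(np.linalg.inv(K)@[uv[0],uv[1],1]*[1,-1,-1]);return e,d/np.linalg.norm(d)
for a,b in[((275,192),(254.7,218.5)),((378.5,196),(222.5,231))]:
    (e1,d1),(e2,d2)=ray(C,a),ray(cam("side"),b);s=np.linalg.lstsq(np.c_[d1,-d2],e2-e1,rcond=None)[0];print(e1+s[0]*d1,e2+s[1]*d2)
E
```

```text
ear [0.6527 0.063  0.037 ]
capend [0.6566 0.0581 0.078 ]
capend [0.6499 0.0705 0.084 ]
shL [0.8087 0.1358 0.105 ]
shR [ 0.4831 -0.0422  0.105 ]
sole [0.7382 0.096  0.006 ]
knob [0.7387 0.0956 0.072 ]
boss [0.7454 0.0891 0.044 ]
pivtop [ 0.6048 -0.0038  0.045 ]
rearfoot [ 0.5419 -0.0608  0.01  ]
[0.6551 0.0608 0.0729] [0.6554 0.0617 0.0714]
[0.7386 0.0956 0.072 ] [0.7385 0.0947 0.0735]
```

```bash
python3 - <<'E'
from h import *
from scipy.optimize import least_squares
np.set_printoptions(precision=4,suppress=True)
v=np.load("o1.npy");o=dict(tool_pos=v[:3],ee_rot=v[3:]);W=cam("wrist",o);T=cam("top");S=cam("side")
A=[(T,(258,130),(-.03,.24,.117)),(T,(331,265.5),(-.03,-.12,.117)),(S,(198,234),(-.03,.24,.105)),
(W,(480,232),(-.03,.24,.105)),(W,(35,230),(-.03,-.12,.105)),
(W,(274,153),(-.017,.075,.037)),(W,(275,192),(-.017,.075,.078)),(S,(254.7,218.5),(-.017,.075,.078)),
(W,(371.5,131),(0,.165,.006)),(W,(378.5,196),(0,.165,.070)),(S,(222.5,231),(0,.165,.070))]
def f(x):
    M=stand(x[:2],x[2]);return np.concatenate([proj(c,(M@np.r_[p,1])[:3])-uv for c,uv,p in A])
r=least_squares(f,[.603,0,-1.07],loss='soft_l1');print(r.x);print(f(r.x).reshape(-1,2))
M=stand(r.x[:2],r.x[2])
for n,p in dict(peg=(-.017,.075,.06),knob=(0,.165,.07),pegout=(-.075,-.017,.06),knobout=(-.165,0,.07)).items():
    q=(M@np.r_[p,1])[:3];print(n,q,proj(T,q))
print(proj(T,(M@[-.017,.075,.037,1])[:3]),proj(T,(M@[0,.165,.003,1])[:3]))
E
```

```text
[ 0.6018  0.0042 -1.0342]
[[-6.4125  1.8652]
 [ 0.3138  0.9858]
 [ 3.2422  3.7664]
 [ 7.6701 -8.9415]
 [-0.7619 -3.5832]
 [ 1.698   4.2903]
 [ 0.422   7.5879]
 [-1.4183 -3.1993]
 [-1.1612  5.4098]
 [-1.7367  1.7571]
 [-2.5957  0.1524]]
peg [0.6575 0.0571 0.06  ] [292.0027 193.9961]
knob [0.7436 0.0885 0.07  ] [279.4308 158.3408]
pegout [0.5488 0.06   0.06  ] [290.2814 238.9419]
knobout [0.5174 0.146  0.07  ] [253.1469 251.4705]
[292.0843 196.0194] [280.4506 166.205 ]
```

```bash
python3 - <<'E'
from h import *
from scipy.optimize import least_squares
np.set_printoptions(precision=4,suppress=True)
v=np.load("o1.npy");o=dict(tool_pos=v[:3],ee_rot=v[3:]);W=cam("wrist",o);T=cam("top");S=cam("side")
A=[(T,(258,130),(-.03,.24,.117),0),(T,(331,265.5),(-.03,-.12,.117),0),(S,(198,234),(-.03,.24,.105),0),
(W,(480,232),(-.03,.24,.105),0),(W,(35,230),(-.03,-.12,.105),0),
(W,(274,153),(-.017,.075,.037),1),(W,(275,192),(-.017,.075,.078),1),(S,(254.7,218.5),(-.017,.075,.078),1),
(W,(371.5,131),(0,.165,.006),1),(W,(378.5,196),(0,.165,.070),1),(S,(222.5,231),(0,.165,.070),1)]
def P(x,p,l):
    q=Ro.from_euler('z',x[3]*l).apply(p);return (stand(x[:2],x[2])@np.r_[q,1])[:3]
def f(x): return np.concatenate([proj(c,P(x,p,l))-uv for c,uv,p,l in A])
r=least_squares(f,[.603,0,-1.07,0.05],loss='soft_l1');x=r.x;print(x);print(f(x).reshape(-1,2))
print("peg",P(x,(-.017,.075,.06),1),"knob",P(x,(0,.165,.07),1),"knobtop px",proj(T,P(x,(0,.165,.08),1)),"ear px",proj(T,P(x,(-.025,.075,.035),1)))
im=cv2.imread("pics/top0.png")
cv2.imwrite("pics/b.png",cv2.resize(im[140:220,250:330],None,fx=7,fy=7,interpolation=0))
E
```

```text
[ 0.6039  0.0006 -1.0769  0.1202]
[[-1.248  -1.486 ]
 [-0.3681  0.634 ]
 [-1.5229  1.2942]
 [-0.0994 -3.0856]
 [ 0.1835 -3.9507]
 [-0.0952  3.4351]
 [-1.46    6.8859]
 [-0.4906 -3.2131]
 [ 0.2077  0.3383]
 [-0.1024 -2.1244]
 [ 0.0788  1.5245]]
peg [0.6554 0.0577 0.06  ] knob [0.7388 0.0957 0.07  ] knobtop px [276.2632 158.983 ] ear px [289.1843 198.8312]
```

View pics/b.png

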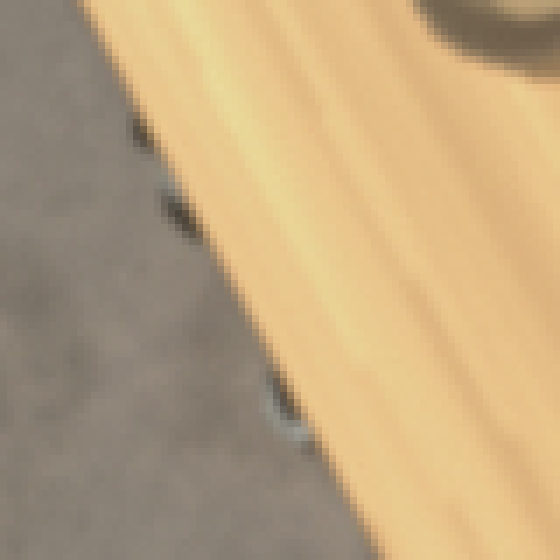

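The ear pixel in the top view matches the fit: origin (.604,.001), stand angle -1.077, leg already at about 0.12, peg at (.6555,.058). I go in next.

```bash
python3 - <<'E'
from h import *
R=toolR(-1.077,.95);g=np.array([.6555,.058,.061])+.0188*R[:,2]
o=get_obs();rows(g-.07*R[:,2],R,4,o)
o["tool_pos"]=g-.07*R[:,2];o["ee_rot"]=Ro.from_matrix(R).as_euler('xyz');rows(g,R,4,o);print(g)
E
```

```text
max 1.528117385128211 0.0021432623772388443
0.47 -0.07 1.98 0.001 0.001 0.002; 0.47 -0.07 1.98 0.001 0.001 0.002; 0.47 -0.07 1.98 0.001 0.001 0.002; 0.46 -0.06 1.98 0.001 0.001 0.002
max 1.2534283487747198 9.53940196617675e-17
0.00 0.00 1.75 -0.000 0.000 -0.000; 0.00 0.00 1.75 -0.000 0.000 -0.000; -0.00 0.00 1.75 -0.000 0.000 -0.000; -0.00 0.00 1.75 -0.000 0.000 -0.000
[0.66274808 0.0445346  0.05006436]
```

{"op": "step_arm", "data": {
  "increments": "0.47 -0.07 1.98 0.001 0.001 0.002; 0.47 -0.07 1.98 0.001 0.001 0.002; 0.47 -0.07 1.98 0.001 0.001 0.002; 0.47 -0.07 1.98 0.001 0.001 0.002; 0 0 0 0 0 0"
}}

```text
time: 2.2
tool_pos: [0.6347, 0.0939, 0.0899]
ee_rot: [-3.14, 0.951, 2.064]
wrist_force: [0.2, 0.2, 0.4]
width: 0.0608
```

{"op": "step_arm", "data": {
  "increments": "0 0 1.5 0 0 0; 0 0 1.5 0 0 0; 0 0 0 0 0 0; 0 0 0 0 0 0"
}}

```text
time: 2.6
tool_pos: [0.6476, 0.0726, 0.0737]
ee_rot: [3.138, 0.952, 2.06]
wrist_force: [0.9, 0.5, -0.2]
width: 0.0611
```

```bash
python3 - <<'E'
from h import *
np.set_printoptions(precision=4,suppress=True)
o=get_obs();print(o["time"],o["joint_positions"],o["tool_pos"],o["ee_rot"],o["wrist_force"])
np.save("o2.npy",np.r_[o["tool_pos"],o["ee_rot"]])
cv2.imwrite("pics/w2.png",snapshot("wrist")[:,:,::-1])
C=cam("wrist",o)
for p in [(.6555,.058,.037),(.6555,.058,.078)]:print(p,proj(C,p))
E
```

```text
2.6 [ 0.4706  0.4164  1.5511 -0.9953  1.3273  0.3194] [0.6476 0.0726 0.0737] [3.1384 0.9516 2.0599] [ 0.8693  0.4596 -0.2376]
(0.6555, 0.058, 0.037) [276.4905 203.0365]
(0.6555, 0.058, 0.078) [276.6464 269.9048]
```

View pics/w2.png

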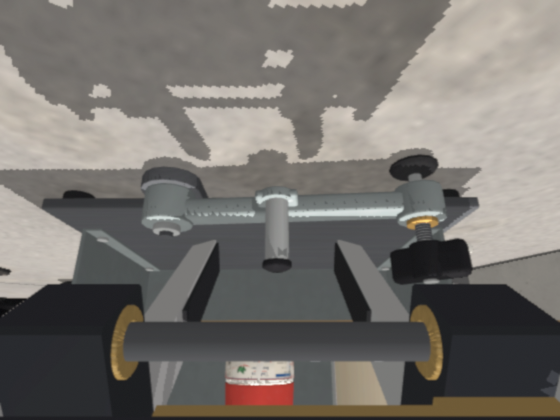

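The peg sits centred between the fingers at (277,200–266), as predicted. I advance 4 cm and close in two stages.

{"op": "step_arm", "data": {
  "increments": "0 0 1.3 0 0 0; 0 0 1.3 0 0 0; 0 0 1.3 0 0 0; 0 0 0 0 0 0"
}}

```text
time: 3.05
tool_pos: [0.6619, 0.0428, 0.0489]
ee_rot: [-3.139, 0.951, 2.063]
wrist_force: [-0.0, 0.3, -0.0]
width: 0.0608
```

{"op": "step_arm", "data": {
  "increments": "0 0 0 0 0 0; 0 0 0 0 0 0; 0 0 0 0 0 0; 0 0 0 0 0 0; 0 0 0 0 0 0",
  "claw": 0.62
}}

```text
time: 3.55
tool_pos: [0.6627, 0.0453, 0.0513]
ee_rot: [3.138, 0.952, 2.06]
wrist_force: [-0.6, -0.2, -0.6]
width: 0.0243
```

{"op": "step_arm", "data": {
  "increments": "0 0 0 0 0 0; 0 0 0 0 0 0; 0 0 0 0 0 0",
  "claw": 1
}}

```text
time: 3.85
tool_pos: [0.6626, 0.0451, 0.0512]
ee_rot: [3.138, 0.952, 2.06]
wrist_force: [-1.1, 1.4, 0.6]
width: 0.0135
```

Gripped: the opening reads 13.5 mm. I swing the first part along the arc, turning the tool partly along with it.

```bash
cat >>h.py <<'E'
O=np.array([.604,.0006])
def arc(t0,t1,n,R0,yaw,z,r=.0772,hold=.0188,tcp=None):
    """rows for the grasp point going round O from world angle t0 to t1, tool turned by yaw in all"""
    P=[];Rs=[]
    for s in np.linspace(0,1,n+1):
        t=t0+(t1-t0)*s;R=Ro.from_euler('z',yaw*s).as_matrix()@R0;Rs.append(R)
        P.append(np.r_[O+r*np.array([np.cos(t),np.sin(t)]),z]+hold*R[:,2])
    out=[np.r_[Rs[i].T@(P[i+1]-P[i])*100,Ro.from_matrix(Rs[i].T@Rs[i+1]).as_rotvec()] for i in range(n)]
    for i in range(0,n,5):print("; ".join(" ".join(f"{v:.2f}" if j<3 else f"{v:.3f}" for j,v in enumerate(r)) for r in out[i:i+5]))
    print("end tcp",P[-1])
E
python3 - <<'E'
from h import *
o=get_obs();R=Ro.from_euler('xyz',o["ee_rot"]).as_matrix();g=o["tool_pos"]-.0188*R[:,2];d=g[:2]-O
t=np.arctan2(d[1],d[0]);print(g,np.linalg.norm(d),t);arc(t,t+.62,10,R,.4,g[2],np.linalg.norm(d))
E
```

```text
[0.65529373 0.05857333 0.06209166] 0.07740771328409266 0.846453127336799
0.26 -0.12 -0.36 -0.033 0.000 -0.023; 0.26 -0.13 -0.36 -0.033 0.000 -0.023; 0.25 -0.14 -0.36 -0.033 0.000 -0.023; 0.25 -0.15 -0.35 -0.033 0.000 -0.023; 0.25 -0.16 -0.35 -0.033 0.000 -0.023
0.25 -0.17 -0.35 -0.033 0.000 -0.023; 0.24 -0.18 -0.34 -0.033 0.000 -0.023; 0.24 -0.19 -0.34 -0.033 0.000 -0.023; 0.24 -0.19 -0.33 -0.033 0.000 -0.023; 0.23 -0.20 -0.33 -0.033 0.000 -0.023
end tcp [0.62399615 0.06799473 0.05118214]
```

{"op": "step_arm", "data": {
  "increments": "0.26 -0.12 -0.36 -0.033 0 -0.023; 0.26 -0.13 -0.36 -0.033 0 -0.023; 0.25 -0.14 -0.36 -0.033 0 -0.023; 0 0 0 0 0 0"
}}

```text
time: 4.25
tool_pos: [0.653, 0.0551, 0.0511]
ee_rot: [3.133, 0.952, 2.18]
wrist_force: [3.3, 1.2, -1.8]
width: 0.0133
```

{"op": "step_arm", "data": {
  "increments": "0.25 -0.15 -0.35 -0.033 0 -0.023; 0.25 -0.16 -0.35 -0.033 0 -0.023; 0 0 0 0 0 0"
}}

```text
time: 4.55
tool_pos: [0.6447, 0.0612, 0.051]
ee_rot: [3.135, 0.945, 2.259]
wrist_force: [2.2, 3.3, -4.7]
width: 0.0135
```

Forces are light, so I continue.

{"op": "step_arm", "data": {
  "increments": "0.25 -0.17 -0.35 -0.033 0 -0.023; 0.24 -0.18 -0.34 -0.033 0 -0.023; 0.24 -0.19 -0.34 -0.033 0 -0.023; 0 0 0 0 0 0"
}}

```text
time: 4.95
tool_pos: [0.6281, 0.0687, 0.0514]
ee_rot: [-3.135, 0.915, 2.38]
wrist_force: [-1.0, 1.7, -16.3]
width: 0.0133
```

{"op": "step_arm", "data": {
  "increments": "0.24 -0.19 -0.33 -0.033 0 -0.023; 0.23 -0.20 -0.33 -0.033 0 -0.023; 0 0 0 0 0 0; 0 0 0 0 0 0"
}}

```text
time: 5.35
tool_pos: [0.6178, 0.0707, 0.0528]
ee_rot: [-3.131, 0.902, 2.456]
wrist_force: [-2.8, -3.2, -26.1]
width: 0.0133
```

```bash
python3 - <<'E'
from h import *
np.set_printoptions(precision=4,suppress=True)
o=get_obs();R=Ro.from_euler('xyz',o["ee_rot"]).as_matrix();g=o["tool_pos"]-.0188*R[:,2];d=g[:2]-O
print(o["tool_pos"],o["wrist_force"],o["wrist_torque"],o["joint_positions"]);print(g,np.linalg.norm(d),np.arctan2(d[1],d[0])-.717)
cv2.imwrite("pics/t3.png",snapshot("top")[:,:,::-1])
im=cv2.imread("pics/t3.png");a=cv2.imread("pics/top0.png")
cv2.imwrite("pics/c.png",np.vstack([im[80:300,160:480],a[80:300,160:480]]))
E
```

```text
[0.6178 0.0707 0.0528] [ -2.8008  -3.1623 -26.093 ] [ 2.3556  3.3266 -0.488 ] [ 0.4273  0.1784  1.8829 -1.0697  0.9397  0.1586]
[0.6065 0.0801 0.0645] 0.07958191966512186 0.8224942961674225
```

View pics/c.png

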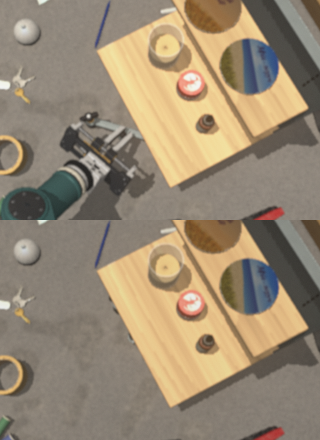

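The stand and goods have not moved. Joint 4 is near its limit, which tilts the tool and lifts slightly (26 N), so I release now and retreat.

{"op": "step_arm", "data": {
  "increments": "0 0 0 0 0 0; 0 0 0 0 0 0; 0 0 0 0 0 0",
  "claw": 0.2
}}

```text
time: 5.7
tool_pos: [0.6276, 0.0747, 0.0669]
ee_rot: [3.124, 0.919, 2.443]
wrist_force: [0.4, 0.2, 0.9]
width: 0.0337
```

{"op": "step_arm", "data": {
  "increments": "0 0 -2 0 0 0; 0 0 -2.5 0 0 0; 0 0 -2.5 0 0 0; 0 0 -2.5 0 0 0"
}}

```text
time: 6.1
tool_pos: [0.5687, 0.1225, 0.1269]
ee_rot: [3.125, 0.923, 2.445]
wrist_force: [-0.5, -0.5, 0.0]
width: 0.0373
```

```bash
python3 - <<'E'
from h import *
np.set_printoptions(precision=4,suppress=True)
o=get_obs();print(o["tool_pos"],o["ee_rot"],o["wrist_force"],o["joint_positions"],o["width"])
# vertical pose above, tool y tangential to arc ; try az options
for az in(-1.077,-.6,-.2):
    R=toolR(az,0);w=(Ro.from_euler('xyz',o["ee_rot"]).inv()*Ro.from_matrix(R)).as_rotvec();print(az,w)
E
```

```text
[0.5687 0.1225 0.1269] [3.1249 0.9227 2.4453] [-0.467  -0.5014  0.0411] [ 0.5799  0.0426  1.8706 -1.0012  1.1199  0.1142] 0.037279622094682406
-1.077 [0.191  0.9085 0.3609]
-0.6 [-0.0289  0.9227 -0.0816]
-0.2 [-0.2135  0.9067 -0.4526]
```

```bash
python3 - <<'E'
from h import *
rows((.600,.085,.16),toolR(-1.1,0),10)
E
```

```text
max 0.3748926039399463 0.10045619483649224
-0.55 -0.09 0.18 0.020 0.091 0.038; -0.57 -0.07 0.13 0.020 0.091 0.038; -0.58 -0.04 0.08 0.020 0.091 0.038; -0.59 -0.02 0.03 0.020 0.091 0.038; -0.59 0.00 -0.03 0.020 0.091 0.038
-0.58 0.03 -0.08 0.020 0.091 0.038; -0.57 0.05 -0.13 0.020 0.091 0.038; -0.56 0.06 -0.18 0.020 0.091 0.038; -0.53 0.08 -0.24 0.020 0.091 0.038; -0.51 0.10 -0.28 0.020 0.091 0.038
```

{"op": "step_arm", "data": {
  "increments": "-0.55 -0.09 0.18 0.020 0.091 0.038; -0.57 -0.07 0.13 0.020 0.091 0.038; -0.58 -0.04 0.08 0.020 0.091 0.038; -0.59 -0.02 0.03 0.020 0.091 0.038; -0.59 0.00 -0.03 0.020 0.091 0.038"
}}

```text
time: 6.6
tool_pos: [0.585, 0.1017, 0.1433]
ee_rot: [3.083, 0.458, 2.222]
wrist_force: [0.5, -0.4, -0.0]
width: 0.0373
```

{"op": "step_arm", "data": {
  "increments": "-0.58 0.03 -0.08 0.020 0.091 0.038; -0.57 0.05 -0.13 0.020 0.091 0.038; -0.56 0.06 -0.18 0.020 0.091 0.038; -0.53 0.08 -0.24 0.020 0.091 0.038; -0.51 0.10 -0.28 0.020 0.091 0.038"
}}

```text
time: 7.1
tool_pos: [0.6004, 0.0813, 0.1582]
ee_rot: [-3.137, -0.001, 2.041]
wrist_force: [-0.8, -0.6, 0.8]
width: 0.0376
```

{"op": "step_arm", "data": {
  "increments": "0 0 0 0 0 0; 0 0 0 0 0 0"
}}

```text
time: 7.3
tool_pos: [0.599, 0.0819, 0.1552]
ee_rot: [-3.135, -0.002, 2.042]
wrist_force: [1.1, 0.3, -0.8]
width: 0.0375
```

```bash
python3 - <<'E'
from h import *
np.set_printoptions(precision=4,suppress=True)
o=get_obs();print(o["tool_pos"],o["ee_rot"],o["wrist_force"],o["joint_positions"],o["width"])
np.save("o3.npy",np.r_[o["tool_pos"],o["ee_rot"]])
cv2.imwrite("pics/w4.png",snapshot("wrist")[:,:,::-1])
C=cam("wrist",o)
print(proj(C,(.608,.078,.084)))
E
```

```text
[0.599  0.0819 0.1552] [-3.135  -0.0016  2.0416] [ 1.1172  0.2791 -0.7898] [ 0.0429  0.228   1.3097 -0.0013  1.6105 -0.428 ] 0.03751152330249825
[285.47   227.7324]
```

View pics/w4.png

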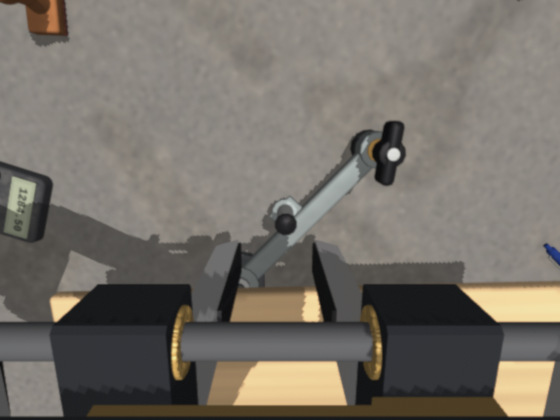

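The cap is at (286,223) and the knob top at (393,154), close to prediction. I compute their positions and the rows to cage the peg.

```bash
python3 - <<'E'
from h import *
np.set_printoptions(precision=4,suppress=True)
v=np.load("o3.npy");o=dict(tool_pos=v[:3],ee_rot=v[3:]);C=cam("wrist",o)
p=onplane(C,(286,223),.081);k=onplane(C,(392,153.5),.081);print(p,k,"boss",onplane(C,(370,148),.044))
t=np.arctan2(p[1]-O[1],p[0]-O[0]);print("r",np.linalg.norm(p[:2]-O),"leg",t-.717,np.linalg.norm(k[:2]-O),np.arctan2(k[1]-O[1],k[0]-O[0])-(np.pi/2-1.077))
R=Ro.from_euler('xyz',o["ee_rot"]).as_matrix();rows((p[0],p[1],.115),R,2,o)
print('arc');arc(t,.717+1.52,12,R,.0,.05,.0775,0)
E
```

```text
[0.6071 0.0806 0.081 ] [0.65   0.1593 0.081 ] boss [0.6438 0.1575 0.044 ]
r 0.08008755251923284 leg 0.8145269149522129 0.16523370086931563 0.7950227321520205
max 2.0113838350696267 2.1684208885201515e-19
-0.24 0.35 2.01 -0.000 0.000 -0.000; -0.24 0.35 2.01 -0.000 0.000 -0.000
arc
0.21 -0.40 0.00 0.000 0.000 0.000; 0.19 -0.42 0.00 0.000 0.000 0.000; 0.16 -0.43 0.00 0.000 0.000 0.000; 0.14 -0.43 0.00 0.000 0.000 0.000; 0.11 -0.44 0.00 0.000 0.000 0.000
0.08 -0.45 0.00 0.000 0.000 0.000; 0.06 -0.45 0.00 0.000 0.000 0.000; 0.03 -0.45 0.00 0.000 0.000 0.000; 0.00 -0.46 0.00 0.000 0.000 0.000; -0.02 -0.46 0.00 0.000 0.000 0.000
-0.05 -0.45 0.00 0.000 0.000 0.000; -0.08 -0.45 0.00 0.000 0.000 0.000
end tcp [0.5561 0.0615 0.05  ]
```

{"op": "step_arm", "data": {
  "increments": "-0.24 0.35 2.5 0 0 0; -0.24 0.35 2.5 0 0 0; 0 0 2.5 0 0 0; 0 0 2.8 0 0 0; 0 0 0 0 0 0"
}}

```text
time: 7.85
tool_pos: [0.6004, 0.0832, 0.0453]
ee_rot: [-3.123, -0.009, 2.045]
wrist_force: [-0.3, -0.8, -0.1]
width: 0.0376
```

{"op": "step_arm", "data": {
  "increments": "0 0 0 0 0 0; 0 0 0 0 0 0; 0 0 0 0 0 0",
  "claw": 0.5
}}

```text
time: 8.15
tool_pos: [0.6058, 0.0827, 0.0521]
ee_rot: [-3.135, -0.006, 2.043]
wrist_force: [0.1, 0.6, -0.9]
width: 0.0235
```

{"op": "step_arm", "data": {
  "increments": "0.21 -0.40 0 0 0 0; 0.19 -0.42 0 0 0 0; 0.16 -0.43 0 0 0 0; 0.14 -0.43 0 0 0 0; 0 0 0 0 0 0"
}}

```text
time: 8.65
tool_pos: [0.5864, 0.0818, 0.0508]
ee_rot: [-3.134, -0.008, 2.042]
wrist_force: [1.4, 2.1, 1.9]
width: 0.0236
```

{"op": "step_arm", "data": {
  "increments": "0.11 -0.44 0 0 0 0; 0.08 -0.45 0 0 0 0; 0.06 -0.45 0 0 0 0; 0.03 -0.45 0 0 0 0; 0 0 0 0 0 0"
}}

```text
time: 9.15
tool_pos: [0.5681, 0.0745, 0.0498]
ee_rot: [-3.13, -0.007, 2.042]
wrist_force: [0.5, 0.9, 1.4]
width: 0.0236
```

{"op": "step_arm", "data": {
  "increments": "0 -0.46 0 0 0 0; -0.02 -0.46 0 0 0 0; -0.05 -0.45 0 0 0 0; -0.08 -0.45 0 0 0 0; 0 0 0 0 0 0"
}}

```text
time: 9.65
tool_pos: [0.5524, 0.0646, 0.0498]
ee_rot: [-3.129, -0.007, 2.041]
wrist_force: [-0.4, 0.7, -0.3]
width: 0.0231
```

{"op": "step_arm", "data": {
  "increments": "-0.05 -0.25 0 0 0 0; 0 0 0 0 0 0; 0 0 0 0 0 0"
}}

```text
time: 9.95
tool_pos: [0.5511, 0.0636, 0.0499]
ee_rot: [-3.13, -0.007, 2.042]
wrist_force: [0.6, -0.3, -0.7]
width: 0.0236
```

{"op": "step_arm", "data": {
  "increments": "-0.15 -0.2 0 0 0 0; -0.15 -0.2 0 0 0 0; 0 0 0 0 0 0; 0 0 0 0 0 0"
}}

```text
time: 10.35
tool_pos: [0.5493, 0.0595, 0.0503]
ee_rot: [-3.132, -0.007, 2.042]
wrist_force: [0.5, 2.3, 0.4]
width: 0.0234
```

{"op": "step_arm", "data": {
  "increments": "-0.15 -0.2 0 0 0 0; 0 0 0 0 0 0; 0 0 0 0 0 0"
}}

```text
time: 10.65
tool_pos: [0.5482, 0.0572, 0.0503]
ee_rot: [-3.132, -0.007, 2.042]
wrist_force: [1.0, 2.3, 0.4]
width: 0.0232
```

{"op": "step_arm", "data": {
  "increments": "-0.1 -0.2 0 0 0 0; 0 0 0 0 0 0; 0 0 0 0 0 0"
}}

```text
time: 10.95
tool_pos: [0.5478, 0.0566, 0.0504]
ee_rot: [-3.135, -0.009, 2.042]
wrist_force: [3.6, 4.4, -1.8]
width: 0.0233
```

{"op": "step_arm", "data": {
  "increments": "-0.05 -0.1 0 0 0 0; 0 0 0 0 0 0; 0 0 0 0 0 0"
}}

```text
time: 11.25
tool_pos: [0.5477, 0.0566, 0.0504]
ee_rot: [-3.137, -0.009, 2.042]
wrist_force: [5.3, 5.7, -2.5]
width: 0.0236
```

The force rises with no further movement, so the leg is at its stop. I back off, open, rise and look at the knob.

{"op": "step_arm", "data": {
  "increments": "0 0.4 0 0 0 0; 0 0 0 0 0 0; 0 0 0 0 0 0",
  "claw": 0.2
}}

```text
time: 11.55
tool_pos: [0.5492, 0.0559, 0.0498]
ee_rot: [-3.13, -0.007, 2.042]
wrist_force: [0.8, -0.6, 0.1]
width: 0.0374
```

{"op": "step_arm", "data": {
  "increments": "0 0 -3 0 0 0; 0 0 -3 0 0 0; 0 0 -3 0 0 0; 2.5 0 -3 0 0 0; 3 0 0 0 0 0"
}}

```text
time: 12.05
tool_pos: [0.5288, 0.1046, 0.176]
ee_rot: [-3.14, -0.003, 2.039]
wrist_force: [0.6, -0.0, 0.1]
width: 0.0376
```

{"op": "step_arm", "data": {
  "increments": "3 0.5 0 0 0 0; 0 0 0 0 0 0; 0 0 0 0 0 0; 0 0 0 0 0 0"
}}

```text
time: 12.45
tool_pos: [0.5172, 0.1332, 0.1704]
ee_rot: [-3.131, -0.007, 2.041]
wrist_force: [-0.2, -0.0, 0.8]
width: 0.0373
```

```bash
python3 - <<'E'
from h import *
np.set_printoptions(precision=4,suppress=True)
o=get_obs();print(o["tool_pos"],o["ee_rot"],o["wrist_force"],o["wrist_torque"],o["joint_positions"],o["width"])
np.save("o4.npy",np.r_[o["tool_pos"],o["ee_rot"]])
cv2.imwrite("pics/w5.png",snapshot("wrist")[:,:,::-1]);cv2.imwrite("pics/s5.png",snapshot("side")[:,:,::-1])
C=cam("wrist",o);print(proj(C,(.526,.146,.08)))
E
```

```text
[0.5172 0.1332 0.1704] [-3.1306 -0.0071  2.041 ] [-0.1771 -0.0119  0.7752] [-0.1465  0.0267  0.0347] [ 0.1438  0.0708  1.4577  0.0032  1.6258 -0.3263] 0.03730414972211691
[295.2856 202.6589]
```

View pics/w5.png

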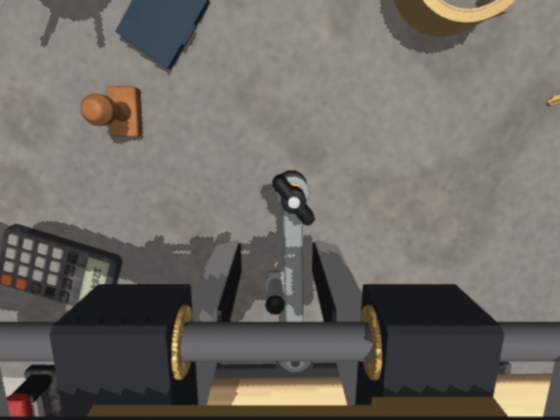

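The knob's centre is at (293.5,202) as predicted, and its wings run from (275,181) to (310,219). The leg points straight out.

```bash
python3 - <<'E'
from h import *
np.set_printoptions(precision=4,suppress=True)
v=np.load("o4.npy");o=dict(tool_pos=v[:3],ee_rot=v[3:]);C=cam("wrist",o)
im=cv2.imread("pics/w5.png");g=im.max(2);m=np.zeros_like(g);m[172:232,268:322]=(g[172:232,268:322]<48)*255
n,l,st,ce=cv2.connectedComponentsWithStats(m);i=1+np.argmax(st[1:,4]);r=cv2.minAreaRect(np.argwhere(l==i)[:,::-1].astype(np.float32));print(st[i],r)
c=onplane(C,(293.5,202),.081);a,b=onplane(C,(275,181),.08),onplane(C,(310,219),.08)
th=np.arctan2(*(b-a)[1::-1]);print(c,np.linalg.norm(b-a),"wing world angle",th)
k=c
for y in(th-np.pi/2,th+np.pi/2): # tool y direction angle
    for f in (1,):
        az=y-np.pi/2;R=toolR(az,0);w=(Ro.from_euler('xyz',o["ee_rot"]).inv()*Ro.from_matrix(R)).as_rotvec();print("az",az,"turn",w)
print("leg angle at end",np.arctan2(c[1]-O[1],c[0]-O[0])-(np.pi/2-1.077))
E
```

```text
[273 172  41  53 591] ((292.3235778808594, 199.26263427734375), (55.8521728515625, 29.3173828125), 73.1785888671875)
[0.5244 0.146  0.081 ] 0.04040637814574987 wing world angle -0.36052136866839096
az -3.5021140222581844 turn [-0.0137  0.0099  2.4015]
az -0.360521368668391 turn [-0.0078 -0.0109 -0.74  ]
leg angle at end 1.5778477678391987
```

```bash
python3 - <<'E'
from h import *
rows((.5246,.146,.11),toolR(-.3605,0),6)
E
```

```text
max 1.0069402489075496 0.12346931564109113
0.13 0.22 1.01 -0.001 -0.002 -0.123; 0.10 0.23 1.01 -0.001 -0.002 -0.123; 0.08 0.24 1.01 -0.001 -0.002 -0.123; 0.05 0.24 1.01 -0.001 -0.002 -0.123; 0.02 0.25 1.01 -0.001 -0.002 -0.123
-0.01 0.25 1.01 -0.001 -0.002 -0.123
```

{"op": "step_arm", "data": {
  "increments": "0.13 0.22 1.0 -0.001 -0.002 -0.123; 0.10 0.23 1.0 -0.001 -0.002 -0.123; 0.08 0.24 1.0 -0.001 -0.002 -0.123; 0.05 0.24 1.0 -0.001 -0.002 -0.123; 0.02 0.25 1.0 -0.001 -0.002 -0.123"
}}

```text
time: 13.05
tool_pos: [0.5235, 0.1441, 0.12]
ee_rot: [-3.139, -0.001, 2.661]
wrist_force: [0.8, -0.3, -0.7]
width: 0.0375
```

{"op": "step_arm", "data": {
  "increments": "-0.01 0.25 1.0 -0.001 -0.002 -0.123; 0 0 0 0 0 0; 0 0 0 0 0 0; 0 0 0 0 0 0"
}}

```text
time: 13.45
tool_pos: [0.525, 0.1468, 0.1114]
ee_rot: [-3.141, 0.002, 2.778]
wrist_force: [-0.3, 0.5, 0.3]
width: 0.0378
```

```bash
python3 - <<'E'
from h import *
np.set_printoptions(precision=4,suppress=True)
o=get_obs();print(o["tool_pos"],o["ee_rot"],o["wrist_torque"],o["joint_positions"])
np.save("o5.npy",np.r_[o["tool_pos"],o["ee_rot"]])
cv2.imwrite("pics/w6.png",snapshot("wrist")[:,:,::-1])
C=cam("wrist",o);print(proj(C,(.5244,.146,.08)))
E
```

```text
[0.525  0.1468 0.1114] [-3.1411  0.0016  2.7776] [-0.0029  0.0183 -0.0074] [ 0.1694  0.113   1.5305 -0.0012  1.497  -1.0373]
[277.1572 234.9013]
```

View pics/w6.png

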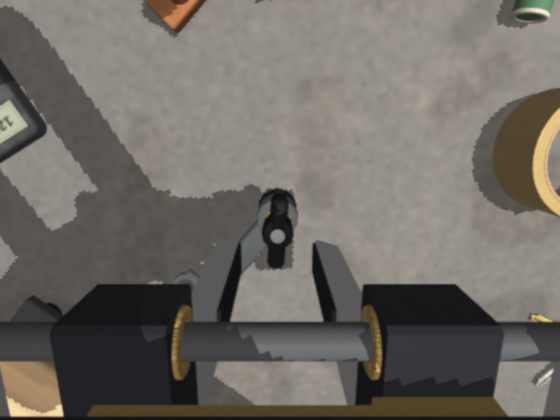

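The wings stand upright in the image at column 277, centred between the jaws. I descend and grip.

{"op": "step_arm", "data": {
  "increments": "0 0 2 0 0 0; 0 0 2 0 0 0; 0 0 1.7 0 0 0; 0 0 0 0 0 0; 0 0 0 0 0 0"
}}

```text
time: 14.0
tool_pos: [0.5247, 0.1471, 0.0543]
ee_rot: [-3.141, 0.001, 2.779]
wrist_force: [-0.0, -0.5, 0.5]
width: 0.0379
```

{"op": "step_arm", "data": {
  "increments": "0 0 0 0 0 0; 0 0 0 0 0 0; 0 0 0 0 0 0; 0 0 0 0 0 0; 0 0 0 0 0 0",
  "claw": 1
}}

```text
time: 14.5
tool_pos: [0.5252, 0.1472, 0.0549]
ee_rot: [3.141, 0.003, 2.78]
wrist_force: [-0.5, 0.6, 3.9]
width: 0.0189
```

```bash
python3 - <<'E'
from h import *
np.set_printoptions(precision=4,suppress=True)
o=get_obs();print(o["tool_pos"],o["ee_rot"],o["wrist_force"],o["wrist_torque"],o["joint_positions"],o["width"])
E
```

```text
[0.5252 0.1472 0.0549] [3.1414 0.0025 2.7799] [-0.5065  0.6391  3.8761] [-0.0293 -0.0616  0.0197] [ 0.1701  0.1542  1.6013 -0.0011  1.3838 -1.0388] 0.018880649491124137
```

The 18.9 mm opening suggests the pads are on the knob's hub. I turn clockwise, following down 1.27 mm per rad, and watch the torque.

{"op": "step_arm", "data": {
  "increments": "0 0 0.018 0 0 0.14; 0 0 0.018 0 0 0.14; 0 0 0.018 0 0 0.14; 0 0 0.018 0 0 0.14; 0 0 0.018 0 0 0.14"
}}

```text
time: 15.0
tool_pos: [0.5251, 0.1466, 0.0539]
ee_rot: [3.141, 0.003, 2.074]
wrist_force: [-0.3, -1.5, 4.7]
width: 0.0191
```

```bash
cat >q.py <<'E'
from h import *
np.set_printoptions(precision=4,suppress=True)
F=[]
o=get_obs();print(o["time"],o["tool_pos"],o["ee_rot"],"F",o["wrist_force"],"T",o["wrist_torque"],"J",o["joint_positions"],o["width"])
E
python3 q.py; python3 - <<'E'
from h import *
cv2.imwrite("pics/w7.png",snapshot("wrist")[:,:,::-1][150:420,150:410])
E
```

```text
15.0 [0.5251 0.1466 0.0539] [3.1409 0.0027 2.0742] F [-0.3348 -1.5182  4.718 ] T [-0.3211  0.1159  0.0077] J [ 0.1698  0.155   1.6024 -0.0023  1.3827 -0.3331] 0.01913356501184885
```

View pics/w7.png

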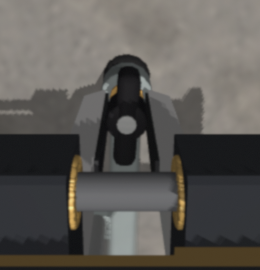

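The wings are still aligned with the jaws, so the knob is turning with the gripper.

{"op": "step_arm", "data": {
  "increments": "0 0 0.018 0 0 0.14; 0 0 0.018 0 0 0.14; 0 0 0.018 0 0 0.14; 0 0 0.018 0 0 0.14; 0 0 0.018 0 0 0.14"
}}

```text
time: 15.55
tool_pos: [0.525, 0.1471, 0.0531]
ee_rot: [3.14, 0.001, 1.377]
wrist_force: [-1.0, -0.8, 5.2]
width: 0.0192
```

{"op": "step_arm", "data": {
  "increments": "0 0 0.018 0 0 0.14; 0 0 0.018 0 0 0.14; 0 0 0.018 0 0 0.14; 0 0 0.018 0 0 0.14; 0 0 0.018 0 0 0.14"
}}

```text
time: 16.05
tool_pos: [0.5245, 0.148, 0.0521]
ee_rot: [-3.141, -0.001, 0.677]
wrist_force: [-1.3, 2.4, 6.6]
width: 0.0195
```

```bash
python3 q.py
```

```text
16.05 [0.5245 0.148  0.0521] [-3.1414 -0.0011  0.677 ] F [-1.3461  2.3743  6.6092] T [0.2718 0.5536 0.0431] J [0.1706 0.1564 1.6045 0.0007 1.3798 1.0643] 0.019480751353413206
```

{"op": "step_arm", "data": {
  "increments": "0 0 0.013 0 0 0.1; 0 0 0.013 0 0 0.1"
}}

```text
time: 16.25
tool_pos: [0.5243, 0.1484, 0.0519]
ee_rot: [-3.141, -0.001, 0.479]
wrist_force: [-1.9, 2.4, 6.7]
width: 0.0191
```

```bash
python3 q.py
```

```text
16.25 [0.5243 0.1484 0.0519] [-3.1405 -0.001   0.4788] F [-1.8882  2.3505  6.7443] T [0.3963 0.5922 0.0222] J [0.1709 0.1566 1.6048 0.0013 1.3796 1.2626] 0.019083142252187543
```

{"op": "step_arm", "data": {
  "increments": "0 0 0.013 0 0 0.1; 0 0 0.013 0 0 0.1"
}}

```text
time: 16.45
tool_pos: [0.5242, 0.1487, 0.0516]
ee_rot: [-3.14, -0.001, 0.279]
wrist_force: [-3.0, 3.1, 7.0]
width: 0.0194
```

```bash
python3 q.py
```

```text
16.45 [0.5242 0.1487 0.0516] [-3.1397 -0.0007  0.2789] F [-2.9774  3.0582  7.0292] T [0.5529 0.6946 0.0301] J [0.1711 0.1568 1.6052 0.002  1.3792 1.4626] 0.019411681826832113
```

{"op": "step_arm", "data": {
  "increments": "0 0 0.013 0 0 0.1; 0 0 0.013 0 0 0.1"
}}

```text
time: 16.65
tool_pos: [0.5241, 0.1491, 0.0514]
ee_rot: [-3.139, -0.0, 0.079]
wrist_force: [-2.5, 3.4, 5.7]
width: 0.0193
```

```bash
python3 q.py
```

```text
16.65 [0.5241 0.1491 0.0514] [-3.1389 -0.0002  0.079 ] F [-2.4985  3.4202  5.7242] T [ 0.6764  0.7093 -0.0183] J [0.1713 0.157  1.6055 0.0027 1.3787 1.6626] 0.019251157005533464
```

{"op": "step_arm", "data": {
  "increments": "0 0 0.013 0 0 0.1; 0 0 0.013 0 0 0.1"
}}

```text
time: 16.85
tool_pos: [0.5241, 0.1495, 0.0512]
ee_rot: [-3.138, 0.0, -0.121]
wrist_force: [-3.2, 5.2, 6.3]
width: 0.0195
```

```bash
python3 q.py
```

```text
16.85 [0.5241 0.1495 0.0512] [-3.1381  0.0003 -0.1208] F [-3.1642  5.179   6.256 ] T [0.8028 0.7042 0.0452] J [0.1716 0.1572 1.6057 0.0035 1.378  1.8626] 0.01950475833016133
```

The sideways force is growing because the grip is slightly off the knob's axis. I ease it with a small shift and average the torque.

{"op": "step_arm", "data": {
  "increments": "-0.1 -0.2 0 0 0 0; 0 0 0 0 0 0"
}}

```text
time: 17.05
tool_pos: [0.524, 0.1496, 0.0511]
ee_rot: [3.141, -0.002, -0.117]
wrist_force: [-1.2, -0.3, 5.3]
width: 0.0191
```

```bash
cat >qa.py <<'E'
from h import *
np.set_printoptions(precision=3,suppress=True)
L=[]
for i in range(4):
    o=get_obs();L.append(np.r_[o["wrist_force"],o["wrist_torque"],o["tool_pos"]*100]);snapshot("top")
o=get_obs();L.append(np.r_[o["wrist_force"],o["wrist_torque"],o["tool_pos"]*100])
print(o["time"],np.mean(L,0),"Tz",np.array(L)[:,5],"yaw",o["ee_rot"][2],"J6",o["joint_positions"][5],o["width"])
E
python3 qa.py
```

```text
17.25 [-1.245  0.097  5.515  0.043  0.379 -0.021 52.405 14.962  5.113] Tz [-0.071 -0.023  0.039 -0.035 -0.017] yaw -0.11743545752822016 J6 1.8627337129748405 0.01943574949953568
```

{"op": "step_arm", "data": {
  "increments": "0 0 0.013 0 0 0.1; 0 0 0.013 0 0 0.1"
}}

```text
time: 17.45
tool_pos: [0.5241, 0.15, 0.0509]
ee_rot: [-3.141, -0.001, -0.321]
wrist_force: [-0.5, 0.7, 6.2]
width: 0.0194
```

```bash
python3 qa.py
```

```text
17.65 [-0.854  1.087  5.599  0.217  0.362 -0.007 52.412 14.999  5.088] Tz [ 0.036  0.042 -0.007 -0.05  -0.058] yaw -0.31743009714429293 J6 2.062759991224019 0.019306818374133908
```

{"op": "step_arm", "data": {
  "increments": "0 0 0.013 0 0 0.1; 0 0 0.013 0 0 0.1"
}}

```text
time: 17.85
tool_pos: [0.5243, 0.1503, 0.0506]
ee_rot: [-3.14, -0.001, -0.521]
wrist_force: [-0.7, 2.6, 4.9]
width: 0.0192
```

```bash
python3 qa.py
```

```text
18.05 [-0.545  1.918  5.201  0.354  0.287 -0.024 52.427 15.034  5.064] Tz [ 0.022 -0.034 -0.028 -0.059 -0.02 ] yaw -0.5173457000361592 J6 2.2627807441613133 0.019477321604200827
```

{"op": "step_arm", "data": {
  "increments": "0 0 0.013 0 0 0.1; 0 0 0.013 0 0 0.1"
}}

```text
time: 18.25
tool_pos: [0.5245, 0.1506, 0.0504]
ee_rot: [-3.139, -0.001, -0.721]
wrist_force: [0.2, 2.6, 5.2]
width: 0.0192
```

```bash
python3 qa.py; python3 - <<'E'
from h import *
np.set_printoptions(precision=3,suppress=True)
im=snapshot("wrist");cv2.imwrite("pics/w8.png",im[:,:,::-1])
a=cv2.imread("pics/w7.png");b=cv2.imread("pics/w8.png")[150:420,150:410]
for n,q in(("w7",a),("w8",b)):
    g=q.max(2);s=g[60:175,95:160]
    m=(s<45);ys=range(0,115,10);print(n,[(y+60,np.flatnonzero(m[y]).min()+95 if m[y].any() else None,np.flatnonzero(m[y]).max()+95 if m[y].any() else None) for y in ys])
print(cv2.absdiff(a,b)[60:175,95:160].mean())
E
```

```text
18.45 [-0.44   2.771  5.226  0.585  0.249 -0.004 52.44  15.059  5.039] Tz [ 0.085 -0.019 -0.019 -0.043 -0.024] yaw -0.7161674058296474 J6 2.4616320391798023 0.01958313293707619
w7 [(60, np.int64(113), np.int64(140)), (70, np.int64(105), np.int64(147)), (80, np.int64(118), np.int64(139)), (90, np.int64(118), np.int64(138)), (100, np.int64(105), np.int64(148)), (110, np.int64(103), np.int64(150)), (120, np.int64(101), np.int64(151)), (130, np.int64(99), np.int64(153)), (140, np.int64(98), np.int64(155)), (150, np.int64(96), np.int64(157)), (160, np.int64(95), np.int64(158)), (170, np.int64(95), np.int64(158))]
w8 [(60, np.int64(112), np.int64(121)), (70, np.int64(105), np.int64(137)), (80, np.int64(118), np.int64(139)), (90, np.int64(118), np.int64(139)), (100, np.int64(105), np.int64(148)), (110, np.int64(103), np.int64(149)), (120, np.int64(102), np.int64(151)), (130, np.int64(100), np.int64(153)), (140, np.int64(98), np.int64(154)), (150, np.int64(96), np.int64(156)), (160, np.int64(95), np.int64(158)), (170, np.int64(96), np.int64(156))]
19.42845039018952
```

The wings' image columns match the earlier picture, so the knob has turned the full 3.5 rad (4.5 mm) without touching. I regrip after half a turn back.

{"op": "step_arm", "data": {
  "increments": "0 0 0 0 0 0; 0 0 0 0 0 0; 0 0 0 0 0 0",
  "claw": 0.2
}}

```text
time: 18.8
tool_pos: [0.5231, 0.1489, 0.0483]
ee_rot: [3.139, -0.0, -0.719]
wrist_force: [0.2, -0.6, 0.6]
width: 0.0368
```

{"op": "step_arm", "data": {
  "increments": "0 0 -2.5 0 0 0; 0 0 -2.5 0 0 0; 0 0 0 0 0 -0.1496; 0 0 0 0 0 -0.1496; 0 0 0 0 0 -0.1496"
}}

```text
time: 19.3
tool_pos: [0.5234, 0.149, 0.0988]
ee_rot: [3.14, 0.0, -0.264]
wrist_force: [-0.2, 0.2, -0.7]
width: 0.0378
```

{"op": "step_arm", "data": {
  "increments": "0 0 0 0 0 -0.1496; 0 0 0 0 0 -0.1496; 0 0 0 0 0 -0.1496; 0 0 0 0 0 -0.1496; 0 0 0 0 0 -0.1496"
}}

```text
time: 19.8
tool_pos: [0.5233, 0.149, 0.0984]
ee_rot: [3.141, 0.002, 0.484]
wrist_force: [-0.6, -0.3, -0.9]
width: 0.0379
```

{"op": "step_arm", "data": {
  "increments": "0 0 0 0 0 -0.1496; 0 0 0 0 0 -0.1496; 0 0 0 0 0 -0.1496; 0 0 0 0 0 -0.1496; 0 0 0 0 0 -0.1496"
}}

```text
time: 20.3
tool_pos: [0.5233, 0.149, 0.0984]
ee_rot: [-3.141, 0.002, 1.232]
wrist_force: [-0.3, -0.4, 0.8]
width: 0.0373
```

{"op": "step_arm", "data": {
  "increments": "0 0 0 0 0 -0.1496; 0 0 0 0 0 -0.1496; 0 0 0 0 0 -0.1496; 0 0 0 0 0 -0.1496; 0 0 0 0 0 -0.1496"
}}

```text
time: 20.8
tool_pos: [0.5233, 0.149, 0.0985]
ee_rot: [-3.14, 0.001, 1.98]
wrist_force: [0.1, -0.0, 0.2]
width: 0.0377
```

{"op": "step_arm", "data": {
  "increments": "0 0 0 0 0 -0.1496; 0 0 0 0 0 -0.1496; 0 0 0 0 0 -0.1496; 0 0 0 0 0 0; 0 0 0 0 0 0"
}}

```text
time: 21.3
tool_pos: [0.5234, 0.1491, 0.0987]
ee_rot: [-3.14, 0.0, 2.419]
wrist_force: [-0.4, -0.2, 0.6]
width: 0.0378
```

```bash
python3 q.py; python3 - <<'E'
from h import *
o=get_obs();np.save("o9.npy",np.r_[o["tool_pos"],o["ee_rot"]])
im=snapshot("wrist")[:,:,::-1];cv2.imwrite("pics/w9.png",im);C=cam("wrist",o)
q=proj(C,(.5246,.1488,.077));print(q)
g=im.min(2).astype(int)[180:270,225:330];print("white dot",[ (x+225,y+180) for y,x in [np.unravel_index(g.argmax(),g.shape)]],g.max())
m=(im.max(2)<45)
for y in range(180,290,8):
    z=np.flatnonzero(m[y,230:325]);print(y,(z.min()+230,z.max()+230) if len(z) else None,end=' ')
R=Ro.from_euler('xyz',o["ee_rot"]).as_matrix();print(R.T@(np.array([.5246,.1488,.053])-o["tool_pos"])*100)
E
```

```text
21.3 [0.5234 0.1491 0.0987] [-3.1403  0.0005  2.4187] F [-0.3708 -0.2455  0.6177] T [-0.0576 -0.0107  0.0099] J [ 0.1741  0.1206  1.5479 -0.0012  1.4738 -0.6738] 0.037831871418663426
[278.59558201 241.48515302]
white dot [(np.int64(292), np.int64(216))] 164
180 None 188 None 196 (np.int64(276), np.int64(281)) 204 (np.int64(263), np.int64(294)) 212 (np.int64(261), np.int64(289)) 220 (np.int64(273), np.int64(288)) 228 (np.int64(267), np.int64(291)) 236 (np.int64(265), np.int64(293)) 244 (np.int64(239), np.int64(314)) 252 (np.int64(236), np.int64(317)) 260 (np.int64(233), np.int64(319)) 268 (np.int64(231), np.int64(322)) 276 (np.int64(230), np.int64(324)) 284 (np.int64(230), np.int64(324)) [-0.10263795  0.0613626   4.57318699]
```

The knob is aligned and centred at about column 279.5. I go down and regrip.

{"op": "step_arm", "data": {
  "increments": "-0.1 0.08 2.3 0 0 0; 0 0 2.2 0 0 0; 0 0 0 0 0 0; 0 0 0 0 0 0"
}}

```text
time: 21.75
tool_pos: [0.5247, 0.1491, 0.0541]
ee_rot: [-3.14, 0.0, 2.421]
wrist_force: [-0.3, -0.6, 0.1]
width: 0.0376
```

{"op": "step_arm", "data": {
  "increments": "0 0 0 0 0 0; 0 0 0 0 0 0; 0 0 0 0 0 0; 0 0 0 0 0 0; 0 0 0 0 0 0",
  "claw": 1
}}

```text
time: 22.25
tool_pos: [0.5259, 0.1493, 0.0554]
ee_rot: [3.14, 0.002, 2.421]
wrist_force: [0.4, -0.3, 3.8]
width: 0.0194
```

```bash
python3 qa.py
```

```text
22.45 [ 0.067 -0.013  4.799 -0.004  0.013 -0.023 52.585 14.934  5.54 ] Tz [-0.024 -0.025 -0.048 -0.008 -0.011] yaw 2.42156459818453 J6 -0.6768921952922532 0.01916514505018092
```

{"op": "step_arm", "data": {
  "increments": "0 0 0.013 0 0 0.1; 0 0 0.013 0 0 0.1"
}}

```text
time: 22.65
tool_pos: [0.5259, 0.1493, 0.0552]
ee_rot: [3.14, 0.002, 2.218]
wrist_force: [-0.8, -0.8, 6.6]
width: 0.0192
```

```bash
python3 qa.py
```

```text
22.85 [ 0.21   0.045  5.882 -0.041  0.022 -0.037 52.586 14.933  5.518] Tz [ 0.046 -0.034 -0.07  -0.072 -0.057] yaw 2.2213801394667443 J6 -0.47674297734121934 0.019307204717972332
```

```bash
sed -i 's/o\["tool_pos"\]\*100\])/o["tool_pos"]*100,o["joint_torque"][5]])/g; s/L.append(np.r_\[/L.append(np.r_[/' qa.py; sed -i 's/"yaw"/"J6t",np.array(L)[:,-1],"yaw"/' qa.py; python3 qa.py
```

```text
23.05 [-0.305  0.319  5.741 -0.025  0.028 -0.091 52.585 14.934  5.518 -0.056] Tz [-0.057 -0.083 -0.076 -0.167 -0.07 ] J6t [-0.045 -0.057 -0.059 -0.059 -0.059] yaw 2.221390882270277 J6 -0.4767776896310873 0.01945593112852822
```

{"op": "step_arm", "data": {
  "increments": "0 0 0.006 0 0 0.05; 0 0 0.006 0 0 0.05"
}}

```text
time: 23.25
tool_pos: [0.5259, 0.1493, 0.0552]
ee_rot: [3.14, 0.002, 2.12]
wrist_force: [-0.1, -0.4, 6.2]
width: 0.0193
```

```bash
python3 qa.py
```

```text
23.45 [-0.241 -0.146  6.605 -0.059  0.079  0.036 52.587 14.933  5.518  0.032] Tz [ 0.11   0.037  0.011 -0.002  0.025] J6t [-0.316  0.202  0.201  0.053  0.021] yaw 2.121684002391725 J6 -0.37698541542922653 0.019614204790532185
```

{"op": "step_arm", "data": {
  "increments": "0 0 0.006 0 0 0.05; 0 0 0.006 0 0 0.05"
}}

```text
time: 23.65
tool_pos: [0.5259, 0.1493, 0.0552]
ee_rot: [3.139, 0.002, 2.02]
wrist_force: [-0.4, -0.3, 7.0]
width: 0.0194
```

```bash
python3 qa.py
```

```text
23.85 [-0.25  -0.663  6.685 -0.082  0.124  0.086 52.587 14.933  5.517  0.086] Tz [0.147 0.12  0.041 0.08  0.042] J6t [-0.262  0.255  0.254  0.107  0.074] yaw 2.0218248239997516 J6 -0.2771078142937126 0.01961594357241164
```

The TCP height has stopped falling and the torque is rising, so the sole seems to be touching. One small probing step more.

{"op": "step_arm", "data": {
  "increments": "0 0 0 0 0 0.05; 0 0 0 0 0 0"
}}

```text
time: 24.05
tool_pos: [0.5259, 0.1493, 0.0552]
ee_rot: [3.139, 0.002, 1.971]
wrist_force: [-1.0, -0.6, 7.0]
width: 0.0196
```

```bash
python3 qa.py
```

```text
24.25 [-0.718 -0.563  6.647 -0.066  0.131  0.085 52.588 14.933  5.517  0.139] Tz [0.058 0.129 0.13  0.065 0.04 ] J6t [0.274 0.132 0.101 0.095 0.095] yaw 1.9719677603248116 J6 -0.22720759796952414 0.01921426434480161
```

I am pressing the knob down by about 6 N myself. I relieve that before judging contact.

{"op": "step_arm", "data": {
  "increments": "0 0 -0.08 0 0 0; 0 0 -0.07 0 0 0; 0 0 0 0 0 0"
}}

```text
time: 24.55
tool_pos: [0.5258, 0.1493, 0.0552]
ee_rot: [3.14, 0.001, 1.972]
wrist_force: [3.4, 1.2, 0.4]
width: 0.0194
```

```bash
python3 qa.py
```

```text
24.75 [ 4.376  0.982  0.172  0.108 -0.799  0.116 52.578 14.932  5.522  0.112] Tz [0.148 0.113 0.136 0.059 0.126] J6t [0.113 0.112 0.112 0.111 0.11 ] yaw 1.9716138253972386 J6 -0.22700513116660087 0.0193659701136552
```

{"op": "step_arm", "data": {
  "increments": "0 0 0 0 0 0.05; 0 0 0 0 0 0.05; 0 0 0 0 0 0"
}}

```text
time: 25.05
tool_pos: [0.5252, 0.149, 0.0552]
ee_rot: [3.141, 0.002, 1.872]
wrist_force: [3.3, -0.0, 1.2]
width: 0.0194
```

```bash
python3 qa.py
```

```text
25.25 [ 3.853  0.385  0.537  0.03  -0.798  0.109 52.523 14.904  5.52   0.165] Tz [0.081 0.132 0.09  0.112 0.129] J6t [0.316 0.15  0.106 0.127 0.125] yaw 1.8722269268989322 J6 -0.12765463060585971 0.01957957973478736
```

With almost no vertical push, the torque has levelled off at about 0.11 N m, so the sole is bearing lightly. I release, rise and check.

{"op": "step_arm", "data": {
  "increments": "0 0 0 0 0 0; 0 0 0 0 0 0; 0 0 0 0 0 0; 0 0 0 0 0 0",
  "claw": 0.1
}}

```text
time: 25.65
tool_pos: [0.524, 0.1491, 0.0545]
ee_rot: [-3.139, 0.001, 1.872]
wrist_force: [-0.5, -0.8, -0.5]
width: 0.0418
```

{"op": "step_arm", "data": {
  "increments": "0 0 -2 0 0 0; 0 0 -3 0 0 0; 0 0 -4 0 0 0; 4 0 -3 0 0 0; 4 0 -3 0 0 0"
}}

```text
time: 26.15
tool_pos: [0.501, 0.2257, 0.2065]
ee_rot: [-3.141, 0.001, 1.869]
wrist_force: [0.7, -0.0, -0.1]
width: 0.0423
```

{"op": "step_arm", "data": {
  "increments": "4 0 -3 0 0 0; 4 0 -2 0 0 0; 0 0 0 0 0 0; 0 0 0 0 0 0"
}}

```text
time: 26.55
tool_pos: [0.4771, 0.3027, 0.2551]
ee_rot: [3.142, 0.002, 1.874]
wrist_force: [0.3, -1.0, -0.4]
width: 0.0426
```

```bash
python3 q.py; python3 - <<'E'
from h import *
T=snapshot("top")[:,:,::-1];S=snapshot("side")[:,:,::-1];cv2.imwrite("pics/tF.png",T);cv2.imwrite("pics/sF.png",S)
def g(x):return np.float32(cv2.cvtColor(np.ascontiguousarray(x),cv2.COLOR_BGR2GRAY))
t0=cv2.imread("pics/top0.png");s0=cv2.imread("pics/side0.png")
for n,a,b in(("top upper shelf",t0[50:200,380:460],T[50:200,380:460]),("top goods",t0[90:215,305:385],T[90:215,305:385]),("side shelves",s0[85:215,130:250],S[85:215,130:250]),("stapler",s0[150:190,290:335],S[150:190,290:335]),("tape top",t0[210:260,140:190],T[210:260,140:190])):
    print(n,cv2.phaseCorrelate(g(a),g(b)),np.abs(g(a)-g(b)).mean())
v=np.vstack([cv2.resize(T[90:290,180:480],None,fx=1.5,fy=1.5),np.zeros((5,450,3),np.uint8)])
w=cv2.resize(S[120:330,120:370],None,fx=1.4,fy=1.4);c=np.zeros((600,800,3),np.uint8);c[:305,:450]=v;c[306:600,:350]=w
cv2.imwrite("pics/F.png",c)
E
```

```text
26.55 [0.4771 0.3027 0.2551] [3.1416 0.0017 1.8735] F [ 0.3022 -0.9777 -0.4089] T [-0.1066  0.0374  0.007 ] J [ 0.4661  0.1173  1.2406 -0.0017  1.784   0.163 ] 0.04260243006686456
top upper shelf ((0.020146768621124522, 0.011876766092100866), 0.9815079294840495) 12.447166
top goods ((0.07807612599902569, 0.47775819940179076), 0.996490149307251) 15.767
side shelves ((-0.006171507267289655, 0.5083544995678011), 0.9903334034813775) 1.2310257
stapler ((0.4805014815059181, -0.07690456013410696), 0.988020007080502) 1.1888889
tape top ((0.004636592393914896, 0.07667940874852164), 0.7469636409759521) 23.3988
```

View pics/F.png

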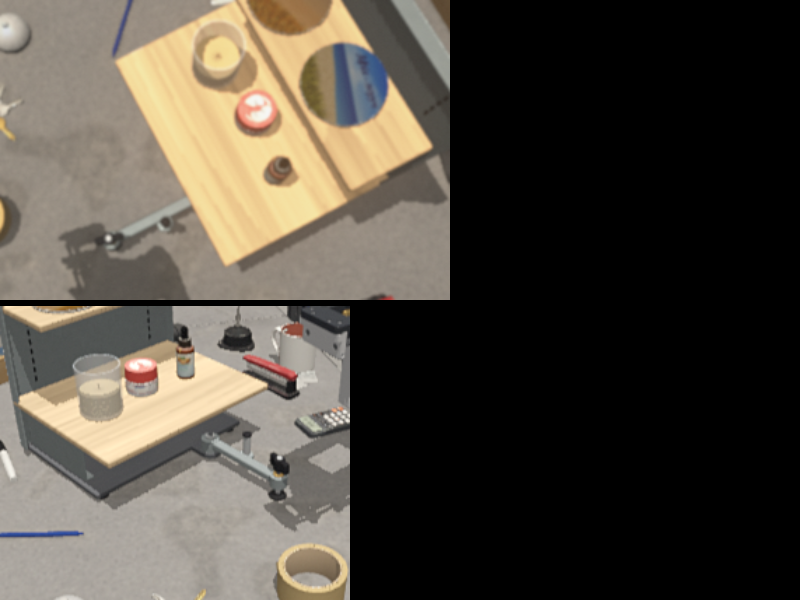

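The leg is straight out, with the knob near top pixel (254.7,249.5). The goods, stapler and tape are undisturbed. One last numeric check for lift against the picture taken before screwing, and of the leg angle.

```bash
python3 - <<'E'
from h import *
def g(n):return np.float32(cv2.imread(n,0))
a,b,c=g("pics/s5.png"),g("pics/sF.png"),g("pics/side0.png")
w=cv2.createHanningWindow((120,120),cv2.CV_32F)
for n,(y,x) in dict(shelf=(120,130),left=(90,110)).items():
    s=np.s_[y:y+120,x:x+120];print(n,"since s5",cv2.phaseCorrelate(a[s],b[s],w)[0],"since start",cv2.phaseCorrelate(c[s],b[s],w)[0])
k=onplane(cam("top"),(254.7,249.5),.077);print(k,"leg",np.arctan2(k[1]-O[1],k[0]-O[0])-(np.pi/2-1.077))
print(proj(cam("top"),np.r_[O+.165*np.array([-.474,.8805]),.077]))
E
```

```text
shelf since s5 (-0.003604115751265624, -0.02064071393229483) since start (-0.016604523746700295, 0.03445326088974099)
left since s5 (0.05635422834422599, 0.03035724470155543) since start (0.08309692242571742, 0.08221714320288243)
[0.52147608 0.14179102 0.077     ] leg 1.605932721622731
[252.99099927 247.61360277]
```

The stand has shifted less than 0.1 px since the start and shows no lift since before the screwing. The leg is at its stop, so I hand in.

```bash
python3 -c "
from bench import *
print(close_job())"
```

```text
the job is handed in; nothing more can be done
None
```

The leg is swung fully out and its foot is screwed down until it bears lightly on the counter. I handed the job in at about 27 s with the gripper well clear.

**What I did**
- **Leg:** I pulled it out from under the shelf by its peg with a tilted grip. I then released it and swung it the rest of the way from above, with the peg loosely caged between the fingers. At the end the force rose to about 8 N with no further movement, which I took as the stop.
- **Foot:** I turned the knob clockwise for 3.5 rad, regripped, and turned it about 0.5 rad more. With almost no vertical push from the arm, the torque levelled off at about 0.11 N m and the knob stopped sinking. I took that as the sole bearing on the counter.

**Last checks**
- **Stand and goods:** In the side picture the stand had shifted less than 0.1 px since the start, and showed no lift since before the screwing. The goods stand upright, and the stapler and tape look untouched.
- **Leg angle:** The two camera readings came out at 1.58 and 1.61 rad against the stop at 1.571, which is within measuring error.

**Weaker points**
- **Foot contact:** I could not see it in the pictures, so it rests on torque and height readings. The torque readings scattered by about 0.04 N m.
- **Lift on the peg:** Joint 4 came near its limit during the first pull, which put a brief vertical load of about 26 N on the peg. The stand did not visibly move.
- **Cruder picture check:** A first, rougher comparison gave shifts of about 0.5 px, also for the untouched stapler. I took it as an artefact of the method.

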